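Swing the tea strainer over the pitcher and lock it with the click-stop cap

TASK

Get the strainer ready for pouring: swing its arm round until the strainer hangs over the middle of the pitcher's mouth, then lock it there by turning the cap on top of the post clockwise until it clicks once past its stop, and stop at that first click. Handle the stand gently, leave the pitcher, teapot, cups and tongs where they are, and let go of everything at the end.

Things in the scene. Friction and masses are not known exactly. Their poses are not given: they have to be found in the camera images.
- cap_center (a point): centre (on the axis, half-way up) of the lock cap: a ribbed black plastic cylinder, upright, 39 mm across, 34 mm tall, with a steel disc on top, at the head of the strainer stand's post. Its axis is the post's axis and the arm's pivot. Free on all sides; the arm's hub and rod lie below it (rod axis 36 mm below this point). Clockwise, seen from above, tightens; 20 to 30 N a finger holds it
- cap_top (a point): middle of the cap's top face. The cap drives a screw. It turns first against a light drag (0.1 N m) by 0.9 to 2.6 rad, different each time and not visible, with 0.02 N m more over the last 0.8 rad as it squeezes the arm's hub; then the screw is tight and only the cap's ratchet can give. Over that travel the cap sinks by about 1 mm. While it is loose the arm swings easily; once tight it is clamped
- lock_cap (a joint): how far the cap has slipped on its ratchet, rad: 0 at the start and while cap and screw turn together; +0.524 per click clockwise (12 a turn). In each click the torque climbs to 0.3 N m, 0.13 rad on, falls to nothing half-way (0.26 rad), then the cap jumps on by itself to the next notch and the screw springs back by up to 0.3 rad, still tight. Let go part way, the cap settles in the nearest notch
- strainer (a point): centre of the strainer's ring, at the height of the rod's axis: a steel ring 64 mm across outside with a perforated steel bowl (56 mm across, narrowing to 38 mm) hanging 28 mm below it, at the end of the arm, 130 mm from the post's axis
- rod (a point): the place to take the arm: on the axis of its level steel rod, 82 mm out from the post's axis. The rod is 9 mm thick and bare from the hub (34 mm across, under the cap) to the ring, 18 to 101 mm out. The arm swings level about the post against a friction of about 0.08 N m and stays where it is left
- strainer_arm (a joint): swing of the strainer arm about the upright post, rad, growing anticlockwise seen from above; limits -1.25 and 0.6; at 0 the arm points straight in over the tray, square to the tray's edge at the post
- pitcher_mouth (a point): centre of the open mouth, at rim height, of the loose stainless pitcher: 77 mm across, 85 mm tall, with a thin loop handle, standing on the tray at the strainer's swing radius (within about 8 mm). The strainer's bowl passes 10 mm above its rim
- stand: the strainer stand, fixed: a steel clamp on the tray's edge with an upright post 12 mm thick; its origin is on the post's axis at the tray's deck, z up. The rod's axis is 123 mm above it; the middle of the tightened cap about 159 mm above it. Light work: over 90 N in all on the fingers (squeeze of both and push) is too rough for arm or cap
- tray: the black lacquered tray, fixed: 280 x 400 mm (its x and y), deck 50 mm above the table, origin under its centre on the table; a 6 mm rim; drip-pan drawer in its -x side
- pitcher: the pitcher's body; origin at the centre of its foot, z up
- teapot: white porcelain teapot, 98 mm across, 95 mm tall, with spout and loop handle; origin at the centre of its foot; to be left alone
- cup1: white porcelain cup with a blue rim, 60 mm across and 42 mm tall; origin at the centre of its foot; to be left alone
- cup2: the other cup, the same; to be left alone
- tongs: bamboo tongs lying on the tray, 150 x 12 x 15 mm; origin at the middle of the underside; to be left alone
Things that resemble listed ones, but are neither listed nor needed, are in the scene too. What is shaped like the pitcher but green or pink is not meant.

How it is judged (in metres and radians):
On the way, in this order (a step that is already met when the one before it is completed fails the run):
1. the strainer hangs over the middle of the pitcher's mouth (horizontal distance between strainer and pitcher_mouth below 0.012 m), for 0.2 s.
2. the cap is tight and has clicked past its stop with the strainer still over the mouth (value of joint lock_cap above 0.4 rad and z of cap_center in the frame of stand below 0.15945 m and horizontal distance between strainer and pitcher_mouth below 0.012 m), for 0.2 s.
At the end, for the whole second after the job is handed in: The strainer's ring is centred within 12 mm of the pitcher's mouth (seen from above), the cap is screwed down tight and has clicked once past its stop (ratchet slip 0.4 to 0.78 rad, no second click), the pitcher stands upright within 10 mm of where it was, and nothing moves or is held (all of step 2 and value of joint lock_cap below 0.78 rad and angle between pitcher's own z axis and vertical below 0.05 rad and distance of pitcher from where it was at the start of the episode below 0.01 m and linear speed of pitcher below 0.02 m/s and angular speed of strainer_arm below 0.05 rad/s); the robot touches nothing.
It fails at once if the cap is driven on past the first click into a second (value of joint lock_cap above 0.9 rad).
It fails at once if the pitcher is shifted by more than 15 mm or tipped (distance of pitcher from where it was at the start of the episode above 0.015 m or angle between pitcher's own z axis and vertical above 0.2 rad).
It fails at once if the teapot, a cup or the tongs are shifted by more than 10 mm (distance of any of teapot, cup1, cup2, tongs from where it was at the start of the episode above 0.01 m).
It fails at once if the stand (arm or cap) is squeezed or shoved hard, over 90 N in all on the fingers (contact force between the fingers and stand above 90 N).
It also fails if it takes over 70 s, if anything falls off the work surface, if the arm or the gripper's body presses on something with over 40 N, if the wrist force passes 120 N, or if a joint passes its speed limit or range.

ROBOT

A 6-joint arm with a two-finger parallel gripper is mounted at the origin on the work surface. World frame = base frame: x ahead of the robot, y to its left, z up, the work surface at z = 0. Lengths are in m, angles in degrees, forces in N, time in s.
With the tool pointing down it reaches from about 0.4 to 0.825 m from the base axis. Payload 7 kg.
Tool frame: the origin (TCP) lies between the finger pads; the fingertips stand 19 mm ahead of it and the grasp point (between the pads) is the TCP; z points along the fingers, y is the line along which they close (so a half turn about z gives the same grasp; the last joint's range is limited). The gripper opens to 88 mm and grips with 3 to 60 N. Pads are 19 mm wide; open, the fingers measure 130 mm over their backs; the gripper's body (78 mm by 193 mm) begins 47 mm behind the grasp point.
Start: joints at [-49.039, 20.546, 0.682, 0, -70.136, -16.507], TCP at [0.279, -0.614, 0.246] pointing down, gripper open.
Joint ranges: [-176.03, 176.03], [-82.01, 121.73], [-58.28, 71.71], [-173.87, 95.51], [-174.79, -0.11], [-173.66, 173.66]. Speed limits (degrees/s): [136.94, 136.94, 172.46, 180, 180, 180].

INTERFACE

Orientations are given as [roll, pitch, yaw] about the fixed x, y, z axes, in that order (R = Rz(yaw) Ry(pitch) Rx(roll)).
In Python, from plant import get_obs, snapshot, close_job, spot_in, spot_point gives the robot as it stands.
- The arm moves only by the tool play_rows, never from a script. Its argument "plan" is a list of rows, each a list of 6 numbers: the shift along the tool's x, y, z in cm, then the turn, a rotation vector about the tool's x, y, z in degrees. A call has 1 to 20 rows; each row shifts and turns the commanded pose from where the row before left it, along the tool's axes as they then stand; what a row does not reach is not made up. A row lasts 1/12 s, in which the tool goes at most 41.7 mm and 7.16 degrees, less where a joint would pass 70% of its speed; a pose out of reach is approached as far as the arm can. A call is refused whole if a number of a shift passes 4.17 or a number of a turn 7.16, either way. A call with a gripper value outside its range is refused whole. "grip" is the finger opening in cm, from 0 to 8.76, set as the call begins (left out, the last holds). The fingers move at their own pace and stop on an object; the grip force is fixed at half the most. Time passes only in rows, so rows that do not move let the fingers close. It gives the time, the measured TCP pose, the force, the opening and the grip force at its end, in the units of the state.
- get_obs(): the state, without advancing time (a new reading comes with each control period).
- snapshot(name): name is "scene" or "top"; returns a dict with "frame" (384x512x3 uint8, red, green, blue), "fx", "fy", "cx", "cy" (pixels), "k1" (the pictures are not rectified: a ray, as slopes to the right and down, at radius r is drawn at 1 + k1 r^2 times it, then the intrinsics apply), "position" and "attitude" of the camera in the world. Camera axes: x right, y down, z forward; pixel columns grow to the right and rows downward; lengths in m; the calibration is good to about 2 mm. A picture is of the moment at which its call begins. There is no depth.
- close_job(): hands the job in; it is judged then, once.
Trained networks look in the newest picture that a camera, given by its name, has taken for a name from the list of things; names that differ only in an ending like _2 or _b are one class to them, and where a whole thing is asked for, a point or a joint stands for the part that bears it (a point fixed in the world has none). Each returns a list of dicts, best first, with "score" (0 to 1); they miss things now and then, are a little off and sometimes report something else, mostly with a low value. They report only what shows in the picture. A call takes as long as a camera call. They do not tell look-alikes from the thing itself.
- spot_in(camera, thing): "position" ([x, y, z] in m, in world coordinates, good to about 4 mm: the middle of the surface that is visible of it).
- spot_point(camera, thing): "position" ([x, y, z] in m, in world coordinates, good to about 4 mm: a listed point, or the origin of a listed thing).
The state is a dict: "clock": time; "joint_pos": joint angles; "qvel": joint speeds; "tau": joint torques, N m; "tool_pos": TCP position; "orientation": TCP orientation; "force": force on the tool from outside, world axes, zero at the start; "moment": the same for the moment, N m; "opening": finger opening in m; "gripper_force": force on a finger pad.
Only numpy, scipy, OpenCV 4.12 (cv2) and the standard library are available. Lean on these libraries where they do the work, as an engineer would, in place of code of your own. Each camera call takes 0.05 s, during which the arm holds its last target. There are 200 camera calls.

## Working session

There is one attempt and no reset: what is moved stays moved. The work goes in short steps, Python scripts to look and compute and a tool call to move; the robot and the scene stay as the last step left them, time stands still between calls to the robot, and variables do not carry over. Pictures are saved under pics/ and viewed, at most 10 in all, crops included, and the job is handed in when it is done.

Besides the shell and the picture viewer there is one more tool, called as name([rows], argument=value, ...), one row to a line, values as JSON. play_rows: Moves the arm, as the interface text tells. Its arguments: {"type":"object","properties":{"plan":{"type":"array","items":{"type":"array","items":{"type":"number"}}},"grip":{"type":"number"}},"required":["plan"]}

```bash
mkdir -p pics; python3 - <<'E'
from plant import *
import cv2,numpy as np
for c in("scene","top"):
    s=snapshot(c); cv2.imwrite(f"pics/{c}0.png",s["frame"][:,:,::-1])
    print(c,{k:np.round(v,4).tolist() for k,v in s.items() if k!="frame"})
    for t in("cap_center","cap_top","strainer","rod","pitcher_mouth","stand","tray","pitcher","teapot"):
        print(t,[(np.round(d["position"],4).tolist(),round(d["score"],2)) for d in spot_point(c,t)[:4]])
o=get_obs();print({k:np.round(v,3).tolist() for k,v in o.items()})
E
```

```text
scene {'fx': 492.1505, 'fy': 492.1505, 'cx': 258.421, 'cy': 185.1568, 'k1': -0.1924, 'position': [1.2678, -0.42, 0.689], 'attitude': [-125.5008, 0.3184, 60.7839]}
cap_center [([0.5048, -0.2079, 0.2103], 0.6), ([0.5212, -0.0705, 0.0503], 0.43), ([0.4127, 0.0581, 0.0513], 0.36)]
cap_top [([0.5095, -0.2013, 0.2317], 0.84)]
strainer [([0.593, -0.0989, 0.1711], 0.92)]
rod [([0.5648, -0.1415, 0.1737], 0.91)]
pitcher_mouth [([0.5192, -0.0748, 0.1355], 0.9), ([0.7631, -0.0948, 0.0858], 0.8), ([0.5714, -0.3263, 0.0863], 0.8)]
stand [([0.5091, -0.2006, 0.0495], 0.75), ([0.5074, -0.2072, 0.2111], 0.23)]
tray []
pitcher [([0.5191, -0.0667, 0.0505], 0.74), ([0.5728, -0.3272, -0.0011], 0.73), ([0.7618, -0.0914, 0.0065], 0.7), ([0.5187, -0.0717, 0.1352], 0.56)]
teapot [([0.6059, 0.0786, 0.0513], 0.82)]
top {'fx': 359.3992, 'fy': 359.3992, 'cx': 257.4431, 'cy': 195.8168, 'k1': -0.0803, 'position': [0.4925, -0.0374, 0.9922], 'attitude': [-174.6512, -2.2105, -91.6596]}
cap_center [([0.5109, -0.2039, 0.2105], 0.78)]
cap_top [([0.5086, -0.1999, 0.2278], 0.74)]
strainer [([0.592, -0.1037, 0.1705], 0.85)]
rod [([0.563, -0.1424, 0.1764], 0.92)]
pitcher_mouth [([0.761, -0.0932, 0.0879], 0.9), ([0.574, -0.3266, 0.0846], 0.7), ([0.5216, -0.0739, 0.1364], 0.69), ([0.4751, 0.0644, 0.0495], 0.29)]
stand [([0.514, -0.2041, 0.0479], 0.6), ([0.5115, -0.2015, 0.211], 0.35)]
tray [([0.5247, -0.0218, 0.001], 0.64)]
pitcher [([0.7658, -0.0915, -0.0001], 0.88), ([0.5742, -0.3271, 0.0005], 0.88), ([0.5228, -0.0761, 0.0504], 0.76)]
teapot [([0.6057, 0.0845, 0.0504], 0.65)]
{'clock': 1.0, 'joint_pos': [-49.037, 20.546, 0.683, 0.0, -70.136, -16.506], 'qvel': [-0.109, 0.08, 0.036, -0.037, 0.091, -0.087], 'tau': [0.0, -58.239, 29.33, 7.002, 0.012, -0.0], 'tool_pos': [0.279, -0.614, 0.246], 'orientation': [-179.999, 0.0, -155.543], 'force': [0.218, -0.098, 0.343], 'moment': [0.03, 0.005, 0.029], 'gripper_force': 0.0, 'opening': 0.087}
```

```bash
python3 -c "
import cv2,numpy as np
cv2.imwrite('pics/both.png',cv2.resize(np.vstack([cv2.imread('pics/scene0.png'),cv2.imread('pics/top0.png')]),(400,600),interpolation=3))"
```

```text
(no output)
```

View pics/top0.png

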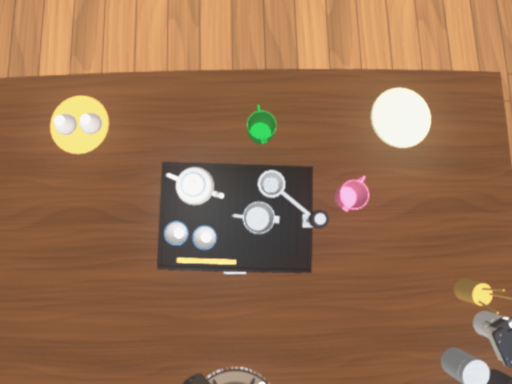

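View pics/scene0.png

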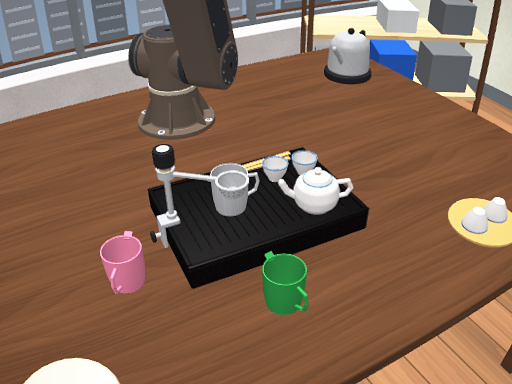

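The top view shows the cap at (318,219), the strainer at (271,183) and the steel pitcher at (258,217). The green and pink pitchers stand off the tray. The arm has to swing about 34° anticlockwise, so I'm going to the rod first.

play_rows([
  [-2.27,1.57,-0.3,0,0,0],
  [-2.27,1.57,-0.3,0,0,0],
  [-2.27,1.57,-0.3,0,0,0],
  [-2.27,1.57,-0.3,0,0,0],
  [-2.27,1.57,-0.3,0,0,0],
  [-2.27,1.57,-0.3,0,0,0],
  [-2.27,1.57,-0.3,0,0,0],
  [-2.27,1.57,-0.3,0,0,0],
  [-2.27,1.57,-0.3,0,0,0],
  [-2.27,1.57,-0.3,0,0,0],
  [-2.27,1.57,-0.3,0,0,0],
  [-2.27,1.57,-0.3,0,0,0],
  [-2.27,1.57,-0.3,0,0,0],
  [-2.27,1.57,-0.3,0,0,0],
  [-2.27,1.57,-0.3,0,0,0],
  [-2.27,1.57,-0.3,0,0,0],
  [-2.27,1.57,-0.3,0,0,0],
  [-2.27,1.57,-0.3,0,0,0],
  [-2.27,1.57,-0.3,0,0,0],
  [-2.27,1.57,-0.3,0,0,0],
], grip=4)

```text
clock: 2.67
tool_pos: [0.5632, -0.1393, 0.306]
orientation: [-180.0, 0.0, -155.5]
force: [0.3, -0.4, 0.3]
opening: 0.0396
gripper_force: 0.0
```

play_rows([
  [0,0,0,0,0,-5.3],
  [0,0,0,0,0,-5.3],
  [0,0,0,0,0,-5.3],
  [0,0,0,0,0,-5.3],
  [0,0,0,0,0,-5.3],
  [0,0,0,0,0,0],
  [0,0,0,0,0,0],
])

```text
clock: 3.25
tool_pos: [0.5627, -0.1406, 0.3057]
orientation: [-180.0, 0.0, -129.2]
force: [-0.4, 0.1, -0.3]
opening: 0.04
gripper_force: 0.0
```

play_rows([
  [0,0,2,0,0,0],
  [0,0,2,0,0,0],
  [0,0,2,0,0,0],
  [0,0,2,0,0,0],
  [0,0,1.5,0,0,0],
  [0,0,1.5,0,0,0],
  [0,0,1,0,0,0],
  [0,0,0.8,0,0,0],
  [0,0,0,0,0,0],
])

```text
clock: 4.0
tool_pos: [0.562, -0.1406, 0.1761]
orientation: [179.9, -0.1, -129.1]
force: [-0.1, -0.4, 0.6]
opening: 0.0401
gripper_force: 0.0
```

play_rows([
  [0,0,0,0,0,0],
  [0,0,0,0,0,0],
  [0,0,0,0,0,0],
  [0,0,0,0,0,0],
  [0,0,0,0,0,0],
], grip=1.3)

```text
clock: 4.42
tool_pos: [0.5629, -0.1407, 0.1782]
orientation: [-180.0, 0.0, -129.1]
force: [0.5, -0.2, -0.1]
opening: 0.0148
gripper_force: 0.0
```

```bash
python3 - <<'E'
from plant import *
import cv2,numpy as np
for c in("scene","top"):
    s=snapshot(c); cv2.imwrite(f"pics/{c}1.png",s["frame"][:,:,::-1])
    for t in("cap_top","strainer","rod"):
        print(c,t,[(np.round(d["position"],4).tolist(),round(d["score"],2)) for d in spot_point(c,t)[:2]])
cv2.imwrite("pics/v1.png",cv2.resize(cv2.imread("pics/scene1.png")[120:300,120:380],None,fx=2.5,fy=2.5))
E
```

```text
scene cap_top [([0.5081, -0.198, 0.2303], 0.96)]
scene strainer [([0.5976, -0.1009, 0.1734], 0.72)]
scene rod [([0.5653, -0.1409, 0.1746], 0.6)]
top cap_top [([0.5108, -0.1998, 0.2283], 0.74)]
top strainer [([0.5164, -0.2038, 0.0519], 0.26)]
top rod []
```

View pics/v1.png

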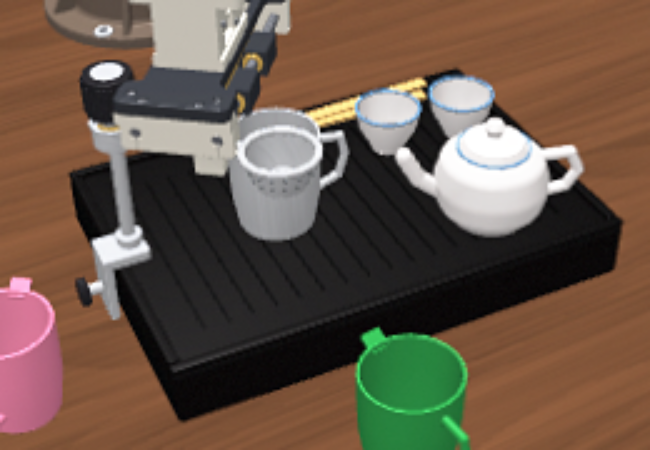

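The fingers straddle the rod at crop (210,160), and the strainer is still short of the pitcher. I'm swinging along the arc now.

play_rows([
  [0.01,0.43,0,0,0,-3],
  [0.01,0.43,0,0,0,-3],
  [0.01,0.43,0,0,0,-3],
  [0.01,0.43,0,0,0,-3],
  [0.01,0.43,0,0,0,-3],
  [0.01,0.43,0,0,0,-3],
  [0.01,0.43,0,0,0,-3],
  [0.01,0.43,0,0,0,-3],
  [0.01,0.43,0,0,0,-3],
  [0.01,0.43,0,0,0,-3],
  [0.01,0.43,0,0,0,-3],
  [0.01,0.43,0,0,0,-3],
  [0,0,0,0,0,0],
  [0,0,0,0,0,0],
  [0,0,0,0,0,0],
])

```text
clock: 6.07
tool_pos: [0.5155, -0.1223, 0.1776]
orientation: [180.0, -0.0, -93.1]
force: [-0.6, -0.0, -0.0]
opening: 0.0124
gripper_force: 0.0
```

play_rows([
  [0,0,0,0,0,0],
  [0,0,0,0,0,0],
  [0,0,0,0,0,0],
  [0,0,-2,0,0,0],
  [0,0,-3,0,0,0],
  [0,0,-3,0,0,0],
  [0,0,-3,0,0,0],
  [2,0,-2,0,0,0],
  [4,0,0,0,0,0],
  [4,0,0,0,0,0],
  [4,0,0,0,0,0],
  [4,0,0,0,0,0],
  [4,0,0,0,0,0],
  [0,0,0,0,0,0],
  [0,0,0,0,0,0],
], grip=4)

```text
clock: 7.32
tool_pos: [0.503, -0.344, 0.3065]
orientation: [179.9, 0.0, -93.3]
force: [-0.3, -0.8, -0.2]
opening: 0.04
gripper_force: 0.0
```

```bash
cat > chk.py <<'E'
from plant import *
import cv2,numpy as np,sys
n=sys.argv[1]
for c in("scene","top"):
  for i in range(3):
    s=snapshot(c); 
    for t in("cap_top","strainer","rod","pitcher_mouth"):
        print(c,t,[(np.round(d["position"],4).tolist(),round(d["score"],2)) for d in spot_point(c,t) if abs(d["position"][0]-.52)<.045 and d["position"][2]>.12][:2])
  cv2.imwrite(f"pics/{c}{n}.png",s["frame"][:,:,::-1])
a=cv2.resize(cv2.imread(f"pics/scene{n}.png")[120:250,140:300],(480,390),interpolation=2)
b=cv2.resize(cv2.imread(f"pics/top{n}.png")[165:265,220:340],(320,267),interpolation=2)
cv2.imwrite(f"pics/v{n}.png",np.hstack([a,np.vstack([b,np.zeros((123,320,3),'uint8')])]))
E
python3 chk.py 2
```

```text
scene cap_top [([0.5099, -0.2005, 0.2286], 0.94)]
scene strainer [([0.5197, -0.0687, 0.1682], 0.65)]
scene rod [([0.5181, -0.1201, 0.1756], 0.94)]
scene pitcher_mouth [([0.5211, -0.075, 0.135], 0.97)]
scene cap_top []
scene strainer [([0.5175, -0.0693, 0.1726], 0.84)]
scene rod [([0.5169, -0.1203, 0.1738], 0.78)]
scene pitcher_mouth [([0.5188, -0.0714, 0.1304], 0.77)]
scene cap_top [([0.511, -0.1994, 0.2308], 0.61)]
scene strainer [([0.52, -0.0703, 0.1691], 0.8), ([0.5201, -0.0746, 0.1347], 0.44)]
scene rod [([0.5137, -0.1184, 0.1754], 0.77)]
scene pitcher_mouth [([0.5161, -0.0719, 0.1329], 0.79)]
top cap_top []
top strainer [([0.5238, -0.0703, 0.17], 0.76)]
top rod [([0.5171, -0.1176, 0.1764], 0.96)]
top pitcher_mouth [([0.5203, -0.076, 0.1371], 0.83)]
top cap_top []
top strainer [([0.5195, -0.0713, 0.1739], 0.94)]
top rod [([0.5163, -0.1186, 0.1769], 0.78)]
top pitcher_mouth [([0.5225, -0.0728, 0.1347], 0.58)]
top cap_top []
top strainer [([0.5192, -0.0716, 0.1718], 0.73)]
top rod [([0.5172, -0.1235, 0.1778], 0.97)]
top pitcher_mouth [([0.5215, -0.074, 0.1354], 0.7)]
```

View pics/v2.png

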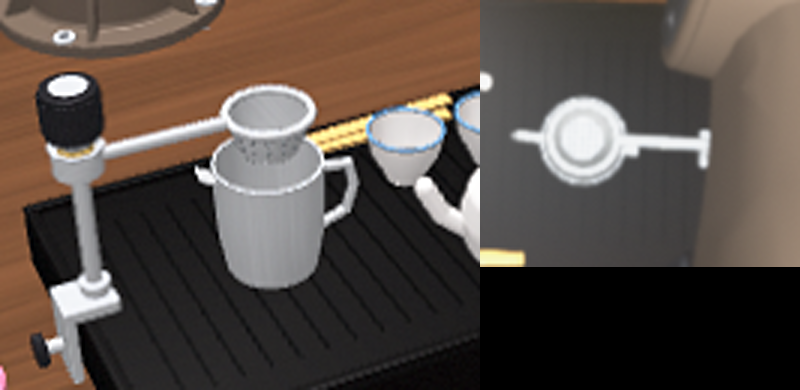

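The strainer ring at crop (268,110) is concentric with the pitcher mouth in both views, about 3 mm off. Next I'm turning the wrist and going to the cap.

play_rows([
  [0,0,0,0,0,-7.1],
  [0,0,0,0,0,-7.1],
  [0,0,0,0,0,-7.1],
  [0,0,0,0,0,-7.1],
  [0,0,0,0,0,-7.1],
  [0,0,0,0,0,-7.1],
  [0,0,0,0,0,-7.1],
  [0,0,0,0,0,-7.1],
  [0,0,0,0,0,-7.1],
  [0,0,0,0,0,-7.1],
  [0,0,0,0,0,-7.1],
  [0,0,0,0,0,-7.1],
  [0,0,0,0,0,-7.1],
  [0,0,0,0,0,0],
  [0,0,0,0,0,0],
], grip=7.5)

```text
clock: 10.07
tool_pos: [0.5037, -0.342, 0.3076]
orientation: [180.0, -0.0, -1.0]
force: [-0.8, 0.4, 0.4]
opening: 0.0754
gripper_force: 0.0
```

play_rows([
  [0.1,-2,0,0,0,0],
  [0.1,-2,0,0,0,0],
  [0.1,-2,0,0,0,0],
  [0.1,-2,0,0,0,0],
  [0.1,-2,0,0,0,0],
  [0.1,-2,0,0,0,0],
  [0.1,-2,0,0,0,0],
  [0,-0.4,0,0,0,0],
  [0,0,0,0,0,0],
  [0,0,0,0,0,0],
  [0,0,0,0,0,0],
])

```text
clock: 10.98
tool_pos: [0.5125, -0.1987, 0.3076]
orientation: [180.0, 0.0, -0.8]
force: [-0.0, -0.2, 0.6]
opening: 0.0746
gripper_force: 0.0
```

play_rows([
  [-0.25,0.1,1,0,0,0],
  [0,0,2,0,0,0],
  [0,0,2,0,0,0],
  [0,0,2,0,0,0],
  [0,0,1,0,0,0],
  [0,0,1,0,0,0],
  [0,0,0.4,0,0,0],
  [0,0,0,0,0,0],
  [0,0,0,0,0,0],
  [0,0,0,0,0,0],
])

```text
clock: 11.82
tool_pos: [0.5106, -0.1992, 0.2145]
orientation: [180.0, -0.1, -0.7]
force: [0.1, -1.0, -0.1]
opening: 0.075
gripper_force: 0.0
```

play_rows([
  [0,0,0,0,0,0],
  [0,0,0,0,0,0],
  [0,0,0,0,0,0],
  [0,0,0,0,0,0],
  [0,0,0,0,0,0],
  [0,0,0,0,0,0],
], grip=4.3)

```text
clock: 12.32
tool_pos: [0.5101, -0.1993, 0.2138]
orientation: [180.0, -0.0, -0.7]
force: [0.2, -5.2, 0.3]
opening: 0.0444
gripper_force: 2.7
```

```bash
cat > st.py <<'E'
from plant import *
import numpy as np
o=get_obs();print({k:np.round(o[k],3).tolist() for k in("clock","tool_pos","orientation","force","moment","opening","gripper_force","joint_pos")})
E
python3 st.py
```

```text
{'clock': 12.317, 'tool_pos': [0.51, -0.199, 0.214], 'orientation': [179.966, -0.007, -0.734], 'force': [0.151, -5.164, 0.322], 'moment': [-2.062, 0.154, -0.044], 'opening': 0.044, 'gripper_force': 2.703, 'joint_pos': [-0.82, 9.953, -18.19, 0.039, -61.851, 90.068]}
```

play_rows([
  [0,0.12,0,0,0,0],
  [0,0.12,0,0,0,0],
  [0,0,0,0,0,0],
  [0,0,0,0,0,0],
  [0,0,0,0,0,0],
])

```text
clock: 12.73
tool_pos: [0.51, -0.2014, 0.2135]
orientation: [-180.0, 0.0, -0.8]
force: [0.2, 0.4, 0.6]
opening: 0.0427
gripper_force: 0.0
```

play_rows([
  [0,0,0,0,0,0],
  [0,0,0,0,0,0],
  [0,0,0,0,0,0],
  [0,0,0,0,0,0],
  [0,0,0,0,0,0],
  [0,0,0,0,0,0],
], grip=3.4)

```text
clock: 13.23
tool_pos: [0.51, -0.2021, 0.2137]
orientation: [179.9, 0.0, -0.7]
force: [-0.3, -5.2, -0.6]
opening: 0.0385
gripper_force: 30.0
```

```bash
python3 st.py
```

```text
{'clock': 13.233, 'tool_pos': [0.51, -0.202, 0.214], 'orientation': [179.946, 0.002, -0.75], 'force': [-0.277, -5.173, -0.611], 'moment': [-2.041, 0.141, -0.014], 'opening': 0.039, 'gripper_force': 29.981, 'joint_pos': [-1.114, 10.041, -18.094, 0.062, -61.866, 90.335]}
```

play_rows([
  [0,0.05,0,0,0,2],
  [0,0,0,0,0,4],
  [0,0,0,0,0,4],
  [0,0,0,0,0,4],
  [0,0,0,0,0,4],
  [0,0,0,0,0,4],
  [0,0,0,0,0,4],
  [0,0,0,0,0,4],
  [0,0,0,0,0,0],
])

```text
clock: 13.98
tool_pos: [0.51, -0.2022, 0.2135]
orientation: [180.0, -0.0, -30.9]
force: [0.8, -3.7, -0.7]
opening: 0.0387
gripper_force: 30.0
```

```bash
python3 st.py
```

```text
{'clock': 13.983, 'tool_pos': [0.51, -0.202, 0.213], 'orientation': [179.986, -0.005, -30.924], 'force': [0.825, -3.704, -0.721], 'moment': [-1.383, -0.068, 0.145], 'opening': 0.039, 'gripper_force': 29.979, 'joint_pos': [-1.151, 10.064, -18.079, 0.017, -61.86, 60.219]}
```

play_rows([
  [0,0,0,0,0,4],
  [0,0,0,0,0,4],
  [0,0,0,0,0,4],
  [0,0,0,0,0,4],
  [0,0,0,0,0,4],
  [0,0,0,0,0,0],
])

```text
clock: 14.48
tool_pos: [0.51, -0.2021, 0.2133]
orientation: [180.0, -0.0, -50.8]
force: [0.7, -4.8, -1.6]
opening: 0.0388
gripper_force: 30.0
```

```bash
python3 st.py
```

```text
{'clock': 14.483, 'tool_pos': [0.51, -0.202, 0.213], 'orientation': [179.987, -0.004, -50.798], 'force': [0.742, -4.754, -1.571], 'moment': [-1.564, -0.302, 0.11], 'opening': 0.039, 'gripper_force': 29.977, 'joint_pos': [-1.149, 10.073, -18.086, 0.013, -61.849, 40.345]}
```

play_rows([
  [0,0,0,0,0,3],
  [0,0,0,0,0,3],
  [0,0,0,0,0,0],
])

```text
clock: 14.73
tool_pos: [0.51, -0.2021, 0.2133]
orientation: [180.0, -0.0, -56.7]
force: [1.3, -5.8, -4.6]
opening: 0.0388
gripper_force: 30.0
```

```bash
python3 st.py
```

```text
{'clock': 14.733, 'tool_pos': [0.51, -0.202, 0.213], 'orientation': [179.988, -0.004, -56.666], 'force': [1.269, -5.783, -4.565], 'moment': [-1.847, -0.468, 0.123], 'opening': 0.039, 'gripper_force': 29.975, 'joint_pos': [-1.147, 10.076, -18.086, 0.011, -61.846, 34.475]}
```

play_rows([
  [0.03,0.02,0.03,0,0,3],
  [0,0,0,0,0,3],
  [0,0,0,0,0,0],
])

```text
clock: 14.98
tool_pos: [0.51, -0.2022, 0.2132]
orientation: [-180.0, 0.0, -62.6]
force: [0.6, -2.8, -1.8]
opening: 0.0385
gripper_force: 30.0
```

```bash
python3 st.py
```

```text
{'clock': 14.983, 'tool_pos': [0.51, -0.202, 0.213], 'orientation': [-179.995, 0.01, -62.641], 'force': [0.555, -2.756, -1.815], 'moment': [-1.102, -0.229, 0.025], 'opening': 0.038, 'gripper_force': 29.977, 'joint_pos': [-1.175, 10.085, -18.081, -0.013, -61.835, 28.54]}
```

play_rows([
  [0,0,0,0,0,3],
  [0,0,0,0,0,3],
  [0,0,0,0,0,0],
])

```text
clock: 15.23
tool_pos: [0.51, -0.2022, 0.2132]
orientation: [-180.0, 0.0, -68.6]
force: [1.5, -2.3, -3.1]
opening: 0.038
gripper_force: 30.0
```

```bash
python3 st.py
```

```text
{'clock': 15.233, 'tool_pos': [0.51, -0.202, 0.213], 'orientation': [-179.995, 0.007, -68.621], 'force': [1.539, -2.296, -3.068], 'moment': [-1.126, -0.325, 0.038], 'opening': 0.038, 'gripper_force': 29.976, 'joint_pos': [-1.173, 10.086, -18.083, -0.01, -61.83, 22.557]}
```

```bash
cat > st.py <<'E'
from plant import *
import numpy as np
m=[];f=[];p=[]
for i in range(5):
    snapshot("scene");o=get_obs();m.append(o["moment"]);f.append(o["force"]);p.append(o["tool_pos"])
r=lambda a:np.round(np.mean(a,0),3).tolist()
print(o["clock"],"F",r(f),"M",r(m),"sd",round(np.std(m,0)[2],3),"p",np.round(np.mean(p,0),4).tolist(),"yaw",round(o["orientation"][2],1),"op",round(o["opening"],4),round(o["gripper_force"],1))
E
python3 st.py
```

```text
15.4833 F [0.939, -2.832, -2.852] M [-0.941, -0.386, 0.068] sd 0.028 p [0.51, -0.2022, 0.2132] yaw -68.6 op 0.0386 30.0
```

play_rows([
  [0,0,0.02,0,0,3],
  [0,0,0,0,0,3],
  [0,0,0,0,0,0],
])

```text
clock: 15.73
tool_pos: [0.51, -0.2023, 0.2132]
orientation: [-180.0, -0.0, -74.8]
force: [0.3, -1.4, -0.9]
opening: 0.0383
gripper_force: 30.0
```

```bash
python3 st.py
```

```text
15.9833 F [0.769, -1.913, -1.584] M [-0.726, -0.242, 0.065] sd 0.024 p [0.51, -0.2023, 0.2132] yaw -74.7 op 0.0386 30.0
```

play_rows([
  [0,0,0.01,0,0,3],
  [0,0,0,0,0,3],
  [0,0,0,0,0,2],
  [0,0,0,0,0,0],
])

```text
clock: 16.32
tool_pos: [0.51, -0.2023, 0.2131]
orientation: [-180.0, -0.0, -82.8]
force: [1.0, -1.2, -0.7]
opening: 0.0385
gripper_force: 30.0
```

```bash
python3 st.py
```

```text
16.5667 F [0.109, -1.685, -0.308] M [-0.556, -0.162, 0.08] sd 0.018 p [0.51, -0.2023, 0.2131] yaw -82.7 op 0.0384 30.0
```

play_rows([
  [0,0,0.01,0,0,3],
  [0,0,0,0,0,3],
  [0,0,0,0,0,2],
  [0,0,0,0,0,0],
])

```text
clock: 16.9
tool_pos: [0.51, -0.2023, 0.213]
orientation: [-180.0, -0.0, -90.8]
force: [1.2, -1.4, 1.1]
opening: 0.0386
gripper_force: 30.0
```

```bash
python3 st.py
```

```text
17.15 F [-0.029, -0.945, 1.298] M [-0.391, -0.003, 0.096] sd 0.016 p [0.5101, -0.2023, 0.213] yaw -90.7 op 0.0387 30.0
```

play_rows([
  [0,0,0,0,0,3],
  [0,0,0,0,0,3],
  [0,0,0,0,0,2],
  [0,0,0,0,0,0],
])

```text
clock: 17.48
tool_pos: [0.51, -0.2023, 0.213]
orientation: [-180.0, -0.0, -98.8]
force: [0.1, -0.6, 1.1]
opening: 0.0384
gripper_force: 30.0
```

```bash
python3 st.py
```

```text
17.7333 F [-0.414, -1.115, 1.954] M [-0.358, 0.035, 0.106] sd 0.038 p [0.5101, -0.2023, 0.213] yaw -98.7 op 0.0388 30.0
```

play_rows([
  [0,0,0,0,0,3],
  [0,0,0,0,0,3],
  [0,0,0,0,0,2],
  [0,0,0,0,0,0],
])

```text
clock: 18.07
tool_pos: [0.5101, -0.2023, 0.213]
orientation: [-180.0, 0.0, -106.8]
force: [-0.4, -0.9, 2.2]
opening: 0.0385
gripper_force: 30.0
```

```bash
python3 st.py
```

```text
18.3167 F [0.151, -1.337, 2.58] M [-0.411, -0.025, 0.083] sd 0.023 p [0.51, -0.2023, 0.2129] yaw -106.7 op 0.0383 30.0
```

play_rows([
  [0,0,0,0,0,3],
  [0,0,0,0,0,3],
  [0,0,0,0,0,2],
  [0,0,0,0,0,0],
])

```text
clock: 18.65
tool_pos: [0.5101, -0.2023, 0.213]
orientation: [-180.0, -0.0, -114.8]
force: [0.1, -1.7, 2.7]
opening: 0.0384
gripper_force: 30.0
```

```bash
python3 st.py
```

```text
18.9 F [0.397, -1.49, 2.474] M [-0.514, -0.072, 0.097] sd 0.032 p [0.51, -0.2024, 0.2129] yaw -114.7 op 0.0382 30.0
```

play_rows([
  [0,0,0,0,0,3],
  [0,0,0,0,0,3],
  [0,0,0,0,0,2],
  [0,0,0,0,0,0],
])

```text
clock: 19.23
tool_pos: [0.5101, -0.2024, 0.2129]
orientation: [-180.0, -0.0, -122.8]
force: [0.2, -1.4, 2.2]
opening: 0.0384
gripper_force: 30.0
```

```bash
python3 st.py
```

```text
19.4833 F [0.428, -1.697, 2.806] M [-0.675, -0.076, 0.299] sd 0.025 p [0.51, -0.2024, 0.2129] yaw -122.7 op 0.0386 30.0
```

Torque has jumped to 0.30, so the screw is tight. Smaller steps from here.

play_rows([
  [0,0,0,0,0,2],
  [0,0,0,0,0,2],
  [0,0,0,0,0,0],
])

```text
clock: 19.73
tool_pos: [0.5101, -0.2024, 0.2129]
orientation: [-180.0, 0.0, -126.8]
force: [0.6, -1.6, 3.0]
opening: 0.0384
gripper_force: 30.0
```

```bash
python3 st.py
```

```text
19.9833 F [0.05, -1.461, 2.892] M [-0.707, -0.118, 0.091] sd 0.026 p [0.51, -0.2024, 0.2129] yaw -126.7 op 0.0385 30.0
```

play_rows([
  [0,0,0,0,0,2],
  [0,0,0,0,0,2],
  [0,0,0,0,0,0],
])

```text
clock: 20.23
tool_pos: [0.51, -0.2023, 0.2129]
orientation: [-180.0, 0.0, -130.8]
force: [-0.5, -2.2, 5.5]
opening: 0.0384
gripper_force: 30.0
```

```bash
python3 st.py
```

```text
20.4833 F [-0.19, -2.1, 3.805] M [-0.746, -0.113, 0.03] sd 0.047 p [0.51, -0.2024, 0.2129] yaw -130.7 op 0.0386 30.0
```

play_rows([
  [0,0,0,0,0,1.5],
  [0,0,0,0,0,1.5],
  [0,0,0,0,0,0],
])

```text
clock: 20.73
tool_pos: [0.51, -0.2024, 0.2129]
orientation: [-180.0, -0.0, -133.8]
force: [0.6, -2.5, 4.6]
opening: 0.0387
gripper_force: 30.0
```

```bash
python3 st.py
```

```text
20.9833 F [0.063, -1.712, 3.602] M [-0.842, -0.105, 0.071] sd 0.016 p [0.51, -0.2024, 0.2129] yaw -133.7 op 0.0385 30.0
```

play_rows([
  [0,0,0,0,0,1.5],
  [0,0,0,0,0,1.5],
  [0,0,0,0,0,0],
])

```text
clock: 21.23
tool_pos: [0.51, -0.2024, 0.2129]
orientation: [-180.0, -0.0, -136.8]
force: [0.3, -2.0, 5.0]
opening: 0.0386
gripper_force: 30.0
```

```bash
python3 st.py
```

```text
21.4833 F [-0.203, -2.327, 4.044] M [-0.944, -0.137, 0.081] sd 0.018 p [0.51, -0.2024, 0.2129] yaw -136.7 op 0.0383 30.0
```

The torque fell through zero and has levelled off at the drag value, which fits exactly one click. Letting go.

play_rows([
  [0,0,0,0,0,0],
  [0,0,0,0,0,0],
  [0,0,0,0,0,0],
  [0,0,0,0,0,0],
  [0,0,0,0,0,0],
  [0,0,0,0,0,0],
  [0,0,-1,0,0,0],
  [0,0,-2,0,0,0],
  [0,0,-3,0,0,0],
  [0,0,-3,0,0,0],
  [2,0,-1,0,0,0],
  [3,0,0,0,0,0],
  [3,0,0,0,0,0],
  [3,0,0,0,0,0],
  [3,0,0,0,0,0],
  [3,0,0,0,0,0],
  [0,0,0,0,0,0],
  [0,0,0,0,0,0],
], grip=7.5)

```text
clock: 22.98
tool_pos: [0.3852, -0.3197, 0.3139]
orientation: [-179.9, 0.0, -136.9]
force: [-0.4, 0.6, -0.1]
opening: 0.0752
gripper_force: 0.0
```

```bash
python3 chk.py 3; python3 st.py
```

```text
scene cap_top [([0.5087, -0.2004, 0.2284], 0.65)]
scene strainer [([0.5196, -0.0695, 0.1694], 0.86)]
scene rod [([0.5179, -0.118, 0.1746], 0.75), ([0.5093, -0.2, 0.2299], 0.47)]
scene pitcher_mouth [([0.5221, -0.0727, 0.1308], 0.68)]
scene cap_top [([0.5092, -0.2012, 0.2301], 0.72)]
scene strainer [([0.5181, -0.0683, 0.1713], 0.66)]
scene rod [([0.516, -0.1175, 0.1751], 0.62)]
scene pitcher_mouth [([0.5168, -0.0739, 0.132], 0.9)]
scene cap_top [([0.5106, -0.2005, 0.2303], 0.76)]
scene strainer [([0.5195, -0.07, 0.1722], 0.85)]
scene rod [([0.5172, -0.1206, 0.1738], 0.63)]
scene pitcher_mouth [([0.5186, -0.0735, 0.1354], 0.6)]
top cap_top [([0.5091, -0.2001, 0.2285], 0.58)]
top strainer [([0.5189, -0.0681, 0.1713], 0.93)]
top rod []
top pitcher_mouth [([0.5197, -0.0751, 0.1341], 0.54)]
top cap_top [([0.5112, -0.2013, 0.2313], 0.42)]
top strainer [([0.5193, -0.0691, 0.1695], 0.92), ([0.5091, -0.2007, 0.2292], 0.37)]
top rod [([0.5182, -0.1201, 0.1773], 0.84)]
top pitcher_mouth []
top cap_top [([0.5106, -0.2016, 0.2283], 0.45)]
top strainer [([0.5192, -0.0706, 0.1716], 0.69)]
top rod [([0.5167, -0.119, 0.1744], 0.97)]
top pitcher_mouth [([0.5204, -0.0756, 0.1357], 0.71)]
24.7333 F [0.27, 0.381, 0.214] M [-0.001, 0.025, -0.021] sd 0.03 p [0.3862, -0.3188, 0.3129] yaw -136.7 op 0.0751 0.0
```

View pics/v3.png

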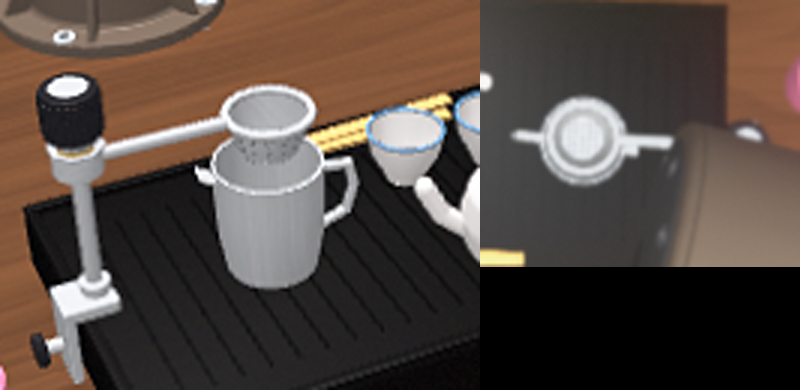

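The strainer ring at crop (268,112) is still centred over the mouth and the cap has sunk slightly. Nothing else has moved, and the gripper is clear.

```bash
python3 -c "
from plant import *
print(close_job())"
```

```text
the job is handed in; nothing more can be done
None
```

I handed the job in with the strainer about 5 mm from the centre of the pitcher's mouth, the cap locked and everything released. I judged the single click from the torque (a rise to 0.30 N m, a fall to near zero, then back to plain drag), and the hand-in gave no verdict.

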